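Third hand at the crate-corner jig

TASK

Be my third hand for pinning a crate corner: pick up the longer of the two wooden battens, set it down on edge in the jig's guide channel just short of the corner post, then slide it along the channel so that its end presses the sprung post back until the post's pointer stands between the two marks on the gauge strip, never driving the post back to the end of its travel. Finish still holding it there with that steady pressure, do not let go, and leave everything else on the table where it is.

Things in the scene. Friction and masses are not known exactly. Their poses are not given: they have to be found in the camera images.
- batten_long_mid (a point): Centre of the longer batten, a plain light-wood bar standing on edge on the table: 150 mm long (its x axis, both ends alike), 22 mm thick (y), 45 mm high (z), about 0.09 kg. Loose. The point is half-way along and half-way up, 22.5 mm above its underside. Small dark pilot holes near both ends.
- batten_short_mid (a point): Centre of the shorter batten, same wood and section (22 x 45 mm) but only 100 mm long; a bystander. Same axes; point 22.5 mm above its underside.
- jig: The crate-corner jig, fixed to the table: plywood board with a guide channel, sprung corner post and back plate. Origin on the table; x runs along the channel to the post (pressing direction), y to the left of that, z up. Board x -110 to +130 mm, y -60 to +60 mm, top (the bed) at z = 12 mm. Post face at rest at x = +50 mm. Back plate at x = 119 to 129 mm, top at z = 54 mm.
- channel_mid (a point): Mid-point of the channel's bed: jig x = -40 mm, y = 0, z = 12 mm; axes as the jig. The channel lies between two aluminium rails, 28 mm apart inside, each 12 mm wide and 10 mm high (tops at z = 22 mm), from jig x = -110 to +30 mm; open at the top and at both ends.
- post_face (a point): Centre of the pressing face of the corner post, which looks along the jig's -x; 34.5 mm above the table; it moves with the post. The post is light wood, 22 mm deep, 40 mm wide, top at z = 71.5 mm, standing in an aluminium shoe 56 mm wide.
- post (a joint): How far the post has been pressed back along the jig's +x, in m: 0 at rest, 0.034 at the end of travel. A spring pushes it back with 500 N/m (5 N at 0.010, 8 N at 0.016, 11 N at 0.022); it returns when released. The two marks are at 0.010 and 0.022.
- pointer (a point): Free end of the dark steel pointer on the left (+y) side of the post, over the white gauge strip on the board: at jig x = 60 mm, y = 52 mm, z = 22 mm at rest, moving with the post. The two black marks across the strip are at jig x = 70 mm and x = 82 mm.
- glue_mid (a point): Small dropper bottle of glue, 33 mm across, 102 mm high, upright; bystander. Point on its axis 35 mm above its foot.
- stapler_mid (a point): Stapler, 34 x 136 x 37 mm, bystander. Point at its middle, 18 mm up.
- peg_mid (a point): Wooden spring peg 19 x 72 x 12 mm lying on the table between or beside the battens, bystander. Point at its middle.

How it is judged:
On the way, in this order (a step that is already met when the one before it is completed fails the run):
1. the longer batten is set down on edge on the bed of the guide channel, with the post still out (pressed back less than 5 mm) (y of batten_long_mid in the frame of jig between -0.006 and 0.006 m and z of batten_long_mid in the frame of jig between 0.03 and 0.0385 m and x of batten_long_mid in the frame of jig between -0.09 and 0.01 m and angle between the x axis of batten_long_mid and the x axis of jig, either way round below 0.07 rad and angle between batten_long_mid's own z axis and vertical below 0.07 rad and value of joint post below 0.005 m), for 0.1 s.
2. the batten, still seated in the channel, presses the post back to between the marks and stays there (y of batten_long_mid in the frame of jig between -0.006 and 0.006 m and z of batten_long_mid in the frame of jig between 0.03 and 0.0385 m and x of batten_long_mid in the frame of jig between -0.09 and 0.01 m and angle between the x axis of batten_long_mid and the x axis of jig, either way round below 0.07 rad and angle between batten_long_mid's own z axis and vertical below 0.07 rad and value of joint post between 0.01 and 0.022 m and contact force between batten_long and post between 3.5 and 14 N), for 0.3 s.
At the end, for the whole second after the job is handed in: The robot still holds or pushes the longer batten, down in the channel (within 4 mm of the bed, 6 mm of the middle line, 4 degrees of upright and of the channel), and it presses the post back steadily to between 10 and 22 mm, with a contact force of 3.5 to 14 N (all of step 2 and velocity of joint post between -0.01 and 0.01 m/s and contact force between any of the fingers, the arm and batten_long above 1 N); the arm keeps its last pose, push and grip.
It fails at once if the post is driven back to the end of its travel (beyond 31 mm) (value of joint post above 0.031 m).
It fails at once if the short batten, the glue bottle, the stapler or the peg is shifted by more than 20 mm (distance of any of batten_short_mid, glue_mid, stapler_mid, peg_mid from where it was at the start of the episode above 0.02 m).
It also fails if it takes over 42 s, if anything falls off the work surface, if the arm or the gripper's body presses on something with over 40 N, if the wrist force passes 120 N, or if a joint passes its speed limit or range.

ROBOT

A 6-joint arm with a two-finger parallel gripper is mounted at the origin on the work surface; the furniture and walls round the work are solid. World frame = base frame: x ahead of the robot, y to its left, z up, the work surface at z = 0. Lengths are in m, angles in rad, forces in N, time in s.
With the tool pointing down it reaches from about 0.35 to 0.975 m from the base axis. Payload 4.9 kg.
Tool frame: the origin (TCP) lies on the centre line of the jaws, within the pads' length; the fingertips stand manip.tcp_to_tips ahead of it and the grasp point (between the pads) is the TCP (manip.tcp_to_tips is the distance from the TCP to the fingertips, in m); y points along the fingers, z is the direction in which the jaws open and shut, and the axes are right-handed (so a half turn about y gives the same grasp; the last joint's range is limited). The gripper opens to 85 mm and grips with 20 to 120 N. Pads are 22 mm wide; open, the fingers measure 114 mm over their backs; the gripper's body (76 mm by 85 mm) begins 54 mm behind the grasp point. The pads swing forward as they close: fully open they stand 13 mm farther back than shut.
Start: joints at [-1.468, 0.053, 1.613, -0, 1.476, -0.119], TCP at [0.137, -0.61, 0.25] pointing down, gripper open.
Joint ranges: [-3.01, 3.01], [-1.01, 2.22], [0.06, 2.58], [-1.02, 4.17], [0.09, 2.62], [-3.14, 3.14]. Speed limits (rad/s): [2.57, 2.57, 3.14, 3.14, 3.14, 3.14].

INTERFACE

Orientations are given as a unit quaternion [w, x, y, z].
In Python, from plant import manip gives the robot as it stands.
- The arm moves only by the tool apply_moves, never from a script. Its argument "moves" is a list of rows, each a list of 7 numbers: the gripper's target within -1 to 1 (shut at 1, half-way at 0, fully open at -1), then the shift along the tool's x, y, z in mm, then the turn, a rotation vector about the tool's x, y, z in degrees. A call has 1 to 20 rows; each row shifts and turns the commanded pose from where the row before left it, along the tool's axes as they then stand; what a row does not reach is not made up. A row lasts 1/10 s, in which the tool goes at most 50 mm and 8.59 degrees, less where a joint would pass 70% of its speed; a pose out of reach is approached as far as the arm can. A call with a gripper value outside its range is refused whole. The fingers move at their own pace and stop on an object; the grip force is fixed at half the most. Time passes only in rows, so rows that do not move let the fingers close. It gives the time, the measured TCP pose, the force and the opening at its end, in the units of the state.
- manip.state(): the state, without advancing time (a new reading comes with each control period).
- manip.grab_frame(name): name is "side" or "top"; returns the picture (480x640x3 uint8, blue, green, red); there is no depth.
- manip.calibration(name): a dict with "mtx" (3x3 intrinsics, pixels), "T" (4x4, takes a point from camera to world coordinates). Camera axes: x right, y down, z forward; pixel columns grow to the right and rows downward; lengths in m; the calibration is good to about 2 mm. A picture is of the moment at which its call begins. calibration takes no time and is no camera call.
- manip.job_done(): hands the job in, once; it reports no verdict.
The state is a dict: "time": time; "joint_pos": joint angles; "joint_vel": joint speeds; "joint_efforts": joint torques, N m; "tool_pos": TCP position; "tool_rot": TCP orientation; "contact_force": force on the tool from outside, world axes, zero at the start; "ft_torque": the same for the moment, N m; "gripper_width": opening from 0.0 (shut) to 1.0 (fully open).
Only numpy, scipy, OpenCV 4.12 (cv2) and the standard library are available. Lean on these libraries where they do the work, as an engineer would, in place of code of your own. Each camera call takes 0.05 s, during which the arm holds its last target. There are 200 camera calls.

## Working session

There is one attempt and no reset: what is moved stays moved. The work goes in short steps, Python scripts to look and compute and a tool call to move; the robot and the scene stay as the last step left them, time stands still between calls to the robot, and variables do not carry over. Pictures are saved under pics/ and viewed, about 8 in all and at most 12, crops included, and the job is handed in when it is done.

Besides the shell and the picture viewer there is one more tool, called after ">>>" as a command line: name --pt "numbers of a row" for each row, then --argument value for the rest. apply_moves: Moves the arm, as the interface text tells. Its arguments: {"type":"object","properties":{"moves":{"type":"array","items":{"type":"array","items":{"type":"number"}}}},"required":["moves"]}

```bash
mkdir -p pics; ls
python3 - <<'E'
from plant import manip
import cv2, numpy as np
np.set_printoptions(precision=4,suppress=True)
for n in("top","side"):
    cv2.imwrite(f"pics/{n}0.png",manip.grab_frame(n)); c=manip.calibration(n); print(n,c["mtx"],c["T"])
print(manip.state(),manip.tcp_to_tips)
E
```

```text
pics
top [[506.6659   0.     323.1483]
 [  0.     506.6659 243.4989]
 [  0.       0.       1.    ]] [[ 0.0032 -0.9943  0.1067  0.4054]
 [-1.     -0.0026  0.0053 -0.0366]
 [-0.005  -0.1067 -0.9943  1.2662]
 [ 0.      0.      0.      1.    ]]
side [[525.416    0.     320.2925]
 [  0.     525.416  251.3957]
 [  0.       0.       1.    ]] [[-0.8532 -0.2719  0.4452  0.0369]
 [-0.5216  0.4562 -0.721   0.7353]
 [-0.0071 -0.8473 -0.5311  0.6265]
 [ 0.      0.      0.      1.    ]]
{'time': 0.1, 'joint_pos': array([-1.468 ,  0.0533,  1.6141,  0.    ,  1.4759, -0.119 ]), 'joint_vel': array([-0.0009, -0.0028, -0.0031,  0.0012, -0.0014,  0.0007]), 'joint_efforts': array([ -0.0003, -39.4901, -37.1365,  -0.0001,   0.0039,   0.    ]), 'tool_pos': array([ 0.1374, -0.6092,  0.2492]), 'tool_rot': array([ 0.0783, -0.0782,  0.7034, -0.7021]), 'contact_force': array([ 0.6379, -0.1975,  0.8023]), 'ft_torque': array([ 0.0087, -0.0088, -0.0017]), 'gripper_width': 0.9986209417956324} 0.019
```

View pics/top0.png

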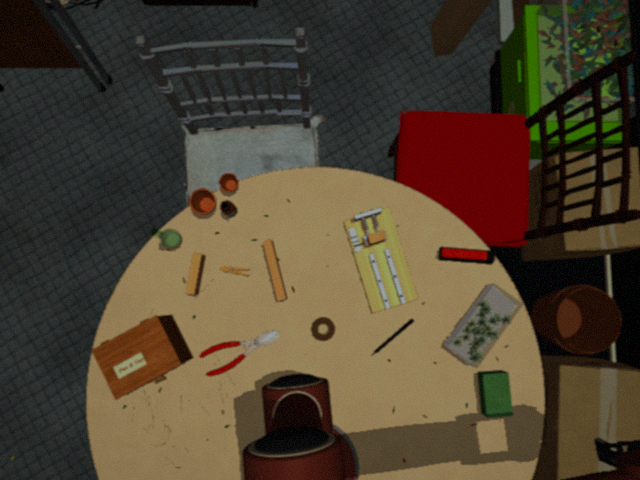

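View pics/side0.png

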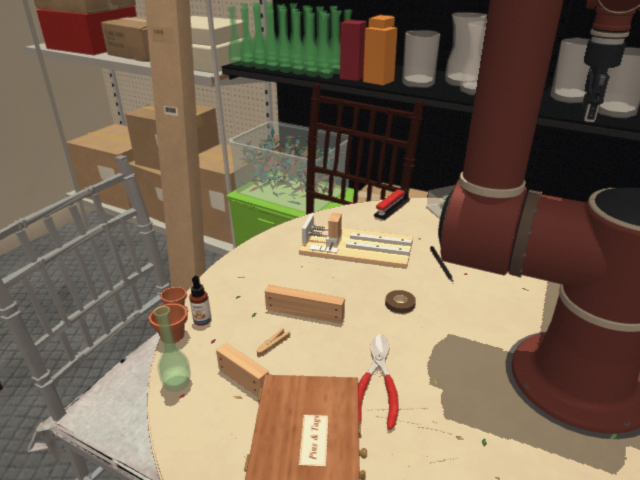

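The top view shows the long batten at about (275,270), the short one at (195,274) and the peg at (235,270). The jig is at (380,260) with its post towards the top, and the stapler is at (466,255). The side view shows the same layout, with the glue bottle at (200,303). Next I'll take closer crops with masks.

```bash
cat > h.py <<'E'
import numpy as np, cv2
from plant import manip
np.set_printoptions(precision=4,suppress=True)
def ray(n,px,z):
    c=manip.calibration(n); T=c["T"]
    d=T[:3,:3]@np.linalg.solve(c["mtx"],[px[0],px[1],1.]); o=T[:3,3]
    return o+d*(z-o[2])/d[2]
def proj(n,P):
    c=manip.calibration(n); q=np.linalg.inv(c["T"])@np.append(P,1); q=c["mtx"]@q[:3]; return q[:2]/q[2]
E
python3 - <<'E'
from h import *
im=cv2.imread("pics/top0.png")
x0,y0,x1,y1=240,195,430,325
cv2.imwrite("pics/top0c.png",cv2.resize(im[y0:y1,x0:x1],None,fx=4,fy=4,interpolation=cv2.INTER_CUBIC))
hsv=cv2.cvtColor(im,cv2.COLOR_BGR2HSV)
for n,p in dict(batten=(275,270),batten2=(272,255),side=(283,290),table=(310,290),board=(365,290),board2=(405,285),short=(194,275)).items(): print(n,hsv[p[1],p[0]])
E
```

```text
batten [ 18 159 152]
batten2 [ 17 164 157]
side [ 15 174 129]
table [ 20 105 153]
board [ 22 135 127]
board2 [ 28 126 152]
short [ 18 170 153]
```

View pics/top0c.png

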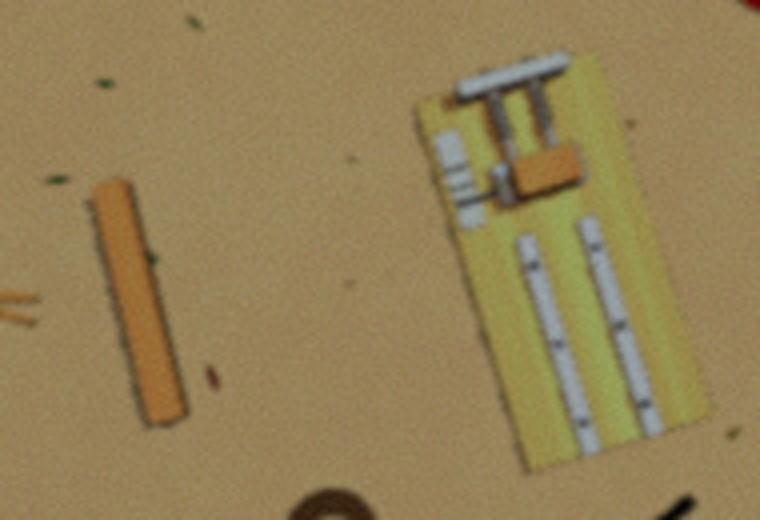

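The crop shows the batten's top face from crop (112,180) to (168,422). The board corners are near (417,103), (597,55), (710,412) and (528,473). The rails run (525,235)–(590,455) and (589,216)–(653,435), and the pointer sits left of the post on the strip.

Run:
```python
from h import *
im=cv2.imread("pics/top0.png"); x0,y0=240,195
c=cv2.GaussianBlur(cv2.resize(im[195:325,240:430],None,fx=4,fy=4,interpolation=cv2.INTER_CUBIC),(5,5),0)
hsv=cv2.cvtColor(c,cv2.COLOR_BGR2HSV)
full=lambda p:(np.array(p)+.5)/4-.5+[x0,y0]
def rects(m,z,amin):
    cs,_=cv2.findContours(m,cv2.RETR_EXTERNAL,cv2.CHAIN_APPROX_NONE)
    for k in cs:
        if cv2.contourArea(k)<amin: continue
        pts=np.array([ray("top",full(p),z)[:2] for p in k[:,0]])*1000
        r=cv2.minAreaRect(pts.astype(np.float32)); b=cv2.boxPoints(r)
        e=sorted([b[1]-b[0],b[2]-b[1]],key=np.linalg.norm)[1]
        a=np.degrees(np.arctan2(e[1],e[0])); a=(a+90)%180-90
        print(cv2.boundingRect(k),"centre mm",np.array(r[0]),"size",np.array(r[1]),"long-axis deg",a)
H,S,V=cv2.split(hsv)
wood=((H>=12)&(H<=19)&(S>135)&(V>130)).astype(np.uint8)*255
print("wood z45");rects(wood,.045,800)
rail=((S<70)&(V>125)).astype(np.uint8)*255
print("rail z22");rects(rail,.022,800)
board=((H>=21)&(H<=32)&(S>115)|(S<70)).astype(np.uint8)*255
board=cv2.morphologyEx(board,cv2.MORPH_OPEN,np.ones((9,9)))
print("board z12");rects(board,.012,20000)
```

```text
wood z45
(92, 178, 89, 244) centre mm [473.4659  89.3569] size [148.44    21.9941] long-axis deg 14.249512
(515, 145, 66, 46) centre mm [ 554.4415 -159.2346] size [21.4573 37.5262] long-axis deg -71.75888
rail z22
(515, 234, 87, 223) centre mm [ 447.7776 -167.4682] size [141.1967  14.1322] long-axis deg 16.911392
(577, 215, 87, 223) centre mm [ 459.5226 -205.6643] size [141.0105  13.6976] long-axis deg 17.019562
(433, 130, 47, 71) centre mm [ 558.6773 -104.436 ] size [43.2293 18.1334] long-axis deg 17.647598
(455, 50, 116, 44) centre mm [ 616.8085 -140.5061] size [10.5885 73.9953] long-axis deg -73.60056
board z12
```

The sizes check out: batten 148×22 mm, rails 141 mm long and 40 mm apart. That puts channel_mid at about (454,-187) mm at 17.0°, and the long batten at (473.5,89.4) mm at 14.2°. Next I'll plan the approach.

```bash
cat >> h.py <<'E'
from scipy.spatial.transform import Rotation as R
def plan(xyz,deg):
    """turn (rotvec deg, tool) then shift (mm, in turned tool axes); jaw axis across a bar at yaw deg"""
    s=manip.state(); Rc=R.from_quat(s["tool_rot"],scalar_first=True)
    best=None
    for sg in(1,-1):
        a=np.radians(deg); z=sg*np.array([-np.sin(a),np.cos(a),0]); y=np.array([0,0,-1.]); 
        Rt=R.from_matrix(np.c_[np.cross(y,z),y,z]); rv=(Rc.inv()*Rt).as_rotvec(degrees=True)
        if best is None or np.linalg.norm(rv)<np.linalg.norm(best[0]): best=rv,Rt
    sh=best[1].inv().apply(np.array(xyz)-s["tool_pos"])*1000
    print("t",s["time"],"tool",s["tool_pos"],"F",s["contact_force"],"w",s["gripper_width"],"j6",s["joint_pos"][5]); print("turn",best[0],"shift",sh)
    print("tool axes in world (cols)\n",best[1].as_matrix())
E
python3 - <<'E'
from h import *
print(R.from_quat(manip.state()["tool_rot"],scalar_first=True).as_matrix())
plan([.4735,.0894,.15],14.2)
E
```

```text
[[-0.9755 -0.0002  0.2199]
 [-0.2199  0.0018 -0.9755]
 [-0.0002 -1.     -0.0018]]
t 0.1 tool [ 0.1374 -0.6092  0.2492] F [ 0.6379 -0.1975  0.8023] w 0.9986209417956324 j6 -0.11897735660944689
turn [ 0.1011 -1.4955 -0.0152] shift [-497.1758   99.198  -594.7937]
tool axes in world (cols)
 [[-0.9694  0.      0.2453]
 [-0.2453  0.     -0.9694]
 [ 0.     -1.      0.    ]]
```

>>> apply_moves --pt "0 0 0 0 0.1 -1.5 0" --pt "0 -42 0 -20 0 0 0" --pt "0 -42 0 -20 0 0 0" --pt "0 -42 0 -20 0 0 0" --pt "0 -42 0 -20 0 0 0" --pt "0 -42 0 -20 0 0 0" --pt "0 -42 0 -20 0 0 0" --pt "0 -42 0 -20 0 0 0" --pt "0 -42 0 -20 0 0 0" --pt "0 -42 0 -20 0 0 0" --pt "0 -12 10 -41 0 0 0" --pt "0 -12 10 -41 0 0 0" --pt "0 -12 10 -41 0 0 0" --pt "0 -12 10 -41 0 0 0" --pt "0 -12 10 -41 0 0 0" --pt "0 -12 10 -41 0 0 0" --pt "0 -12 10 -41 0 0 0" --pt "0 -12 10 -41 0 0 0" --pt "0 -12 10 -41 0 0 0" --pt "0 -11 9 -41 0 0 0"

```text
time: 2.1
tool_pos: [0.4741, 0.0858, 0.1498]
tool_rot: [-0.088, 0.088, -0.701, 0.702]
contact_force: [1.7, -0.3, 0.2]
gripper_width: 0.5
```

Run:
```python
from h import *
plan([.4735,.0894,.036],14.2)
a=manip.grab_frame("side"); cv2.imwrite("pics/side1.png",a)
cv2.imwrite("pics/side1c.png",cv2.resize(a[180:400,180:440],None,fx=2.5,fy=2.5))
```

```text
t 2.1 tool [0.4741 0.0858 0.1498] F [ 1.661  -0.2869  0.2464] w 0.5000850568566634 j6 1.3476632834822353
turn [-0.1049  0.0681 -0.0124] shift [ -0.2959 113.7726  -3.6001]
tool axes in world (cols)
 [[-0.9694  0.      0.2453]
 [-0.2453  0.     -0.9694]
 [ 0.     -1.      0.    ]]
```

View pics/side1c.png

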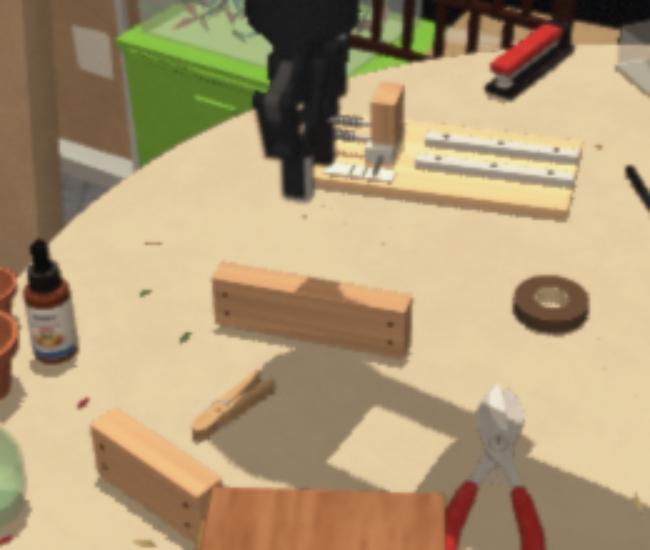

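The view shows the half-open gripper about 150 mm up over the batten, with clear space on both sides. The peg is well away. I'll descend and grip.

>>> apply_moves --pt "0 0 20 -3.5 0 0 0" --pt "0 0 30 0 0 0 0" --pt "0 0 30 0 0 0 0" --pt "0 0 20 0 0 0 0" --pt "0 0 10 0 0 0 0" --pt "0 0 3.5 0 0 0 0" --pt "0 0 0 0 0 0 0" --pt "1 0 0 0 0 0 0" --pt "1 0 0 0 0 0 0" --pt "1 0 0 0 0 0 0" --pt "1 0 0 0 0 0 0" --pt "1 0 0 0 0 0 0" --pt "1 0 0 0 0 0 0" --pt "1 0 0 0 0 0 0"

```text
time: 3.55
tool_pos: [0.4751, 0.0873, 0.0384]
tool_rot: [-0.089, 0.086, -0.701, 0.702]
contact_force: [-0.1, -0.4, 5.7]
gripper_width: 0.252
```

Run:
```python
from h import *
plan([.4735,.0894,.036],14.2)
```

```text
t 3.55 tool [0.4751 0.0873 0.0384] F [-0.13   -0.3678  5.6771] w 0.2519841679715366 j6 1.3521846586899795
turn [-0.1402  0.0123 -0.1596] shift [ 1.0051  2.3502 -2.404 ]
tool axes in world (cols)
 [[-0.9694  0.      0.2453]
 [-0.2453  0.     -0.9694]
 [ 0.     -1.      0.    ]]
```

Gripped: the opening is 21.4 mm, which matches the batten. Now lift, turn and carry it to above the channel.

>>> apply_moves --pt "1 0 -10 0 0 0 0" --pt "1 0 -20 0 0 0 0" --pt "1 0 -30 0 0 0 0" --pt "1 0 -30 0 0 0 0" --pt "1 0 -10 0 0 0 0" --pt "1 0 0 0 0 0 0" --pt "1 0 0 0 0 0 0"

```text
time: 4.25
tool_pos: [0.4728, 0.0874, 0.1355]
tool_rot: [-0.087, 0.088, -0.701, 0.702]
contact_force: [0.2, 0.5, -0.9]
gripper_width: 0.246
```

Run:
```python
from h import *
plan([.4537,-.1866,.130],17.0)
```

```text
t 4.25 tool [0.4728 0.0874 0.1355] F [ 0.2285  0.497  -0.9359] w 0.24568289449607938 j6 1.3521484926568932
turn [-0.0732 -2.79    0.1129] shift [ 98.3613   5.4598 256.4884]
tool axes in world (cols)
 [[-0.9563  0.      0.2924]
 [-0.2924  0.     -0.9563]
 [ 0.     -1.      0.    ]]
```

>>> apply_moves --pt "1 0 0 0 -0.1 -2.8 0.1" --pt "1 6 0 16 0 0 0" --pt "1 12 0 32 0 0 0" --pt "1 14 0 36 0 0 0" --pt "1 14 0 36 0 0 0" --pt "1 14 0 36 0 0 0" --pt "1 14 0 36 0 0 0" --pt "1 12 0 32 0 0 0" --pt "1 8 0 20 0 0 0" --pt "1 4 0 12 0 0 0" --pt "1 0 0 0 0 0 0" --pt "1 0 0 0 0 0 0" --pt "1 0 0 0 0 0 0"

```text
time: 5.55
tool_pos: [0.4547, -0.1848, 0.136]
tool_rot: [0.105, -0.105, 0.7, -0.699]
contact_force: [0.1, -0.4, -1.2]
gripper_width: 0.245
```

Run:
```python
from h import *
plan([.4537,-.1866,.065],17.0)
for n,b in(("top",(320,190,440,330)),("side",(290,170,430,290))):
    a=manip.grab_frame(n); cv2.imwrite(f"pics/{n}2.png",a); c=a[b[1]:b[3],b[0]:b[2]]
    cv2.imwrite(f"pics/{n}2c.png",cv2.resize(c,None,fx=4,fy=4,interpolation=cv2.INTER_CUBIC))
a=cv2.imread("pics/top2c.png");b=cv2.imread("pics/side2c.png")
a=cv2.resize(a,(412,480)); b=cv2.resize(b,(388,333)); b=cv2.copyMakeBorder(b,0,480-333,0,0,cv2.BORDER_CONSTANT)
cv2.imwrite("pics/both2.png",np.hstack([a,b]))
```

```text
t 5.55 tool [ 0.4547 -0.1848  0.136 ] F [ 0.0681 -0.3651 -1.1531] w 0.24535936360882815 j6 0.7335112463443582
turn [ 0.0619  0.0865 -0.0625] shift [ 1.4779 71.0001  1.4238]
tool axes in world (cols)
 [[-0.9563  0.      0.2924]
 [-0.2924  0.     -0.9563]
 [ 0.     -1.      0.    ]]
```

View pics/both2.png

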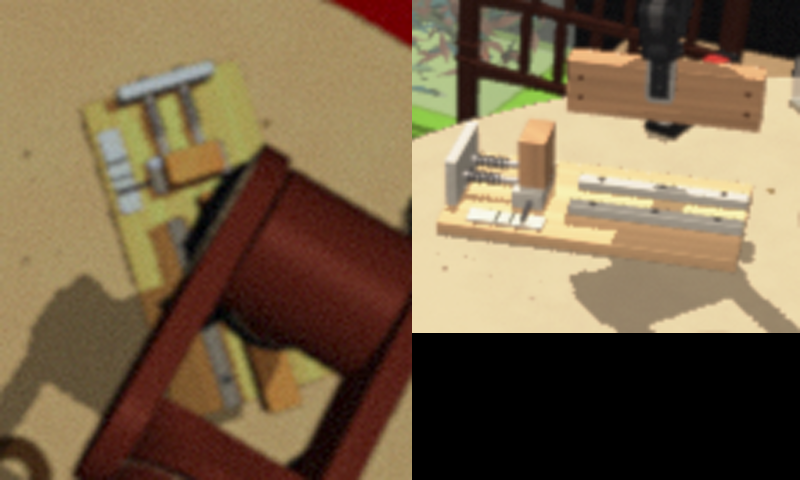

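The left panel (top view) shows the batten over the channel, largely hidden by the forearm. The right panel (side view) shows it level and parallel to the rails, at about (567–765, 50–130), with the pointer at rest on the strip. I'll cross-check the lateral fit by overlaying predicted edges on the side view.

```bash
cat >> h.py <<'E'
A=np.radians(17.0); CM=np.array([.45365,-.18657])
def jig(x,y,z): # jig mm -> world m
    return np.array([*(CM+((x+40)*np.array([np.cos(A),np.sin(A)])+y*np.array([-np.sin(A),np.cos(A)]))/1000),z/1000])
def tojig(p):
    d=(np.array(p[:2])-CM)*1000; return np.array([d@[np.cos(A),np.sin(A)]-40,d@[-np.sin(A),np.cos(A)]])
E
python3 - <<'E'
from h import *
im=cv2.imread("pics/side2.png"); b=(300,175,420,265); k=6
c=cv2.resize(im[b[1]:b[3],b[0]:b[2]],None,fx=k,fy=k,interpolation=cv2.INTER_CUBIC)
f=lambda P:tuple(int(v) for v in ((proj("side",P)-b[:2]+.5)*k-.5))
def line(*P,col):
    for p,q in zip(P,P[1:]): cv2.line(c,f(p),f(q),col,1)
for y in(14,26,-14,-26): line(jig(-110,y,22),jig(30,y,22),col=(255,0,0))
line(jig(-110,60,12),jig(130,60,12),col=(0,255,0))
s=manip.state(); j=tojig(s["tool_pos"]); print("tool jig",j,s["tool_pos"][2])
zb=s["tool_pos"][2]*1000-38.4
for dz in(0,45): line(jig(j[0]-75,j[1]+11,zb+dz),jig(j[0]+75,j[1]+11,zb+dz),col=(0,0,255))
line(jig(j[0]-75,j[1]-11,zb+45),jig(j[0]+75,j[1]-11,zb+45),col=(0,0,255))
cv2.imwrite("pics/ov2.png",c)
E
```

```text
tool jig [-38.3397   1.1752] 0.13639309474221137
```

View pics/ov2.png

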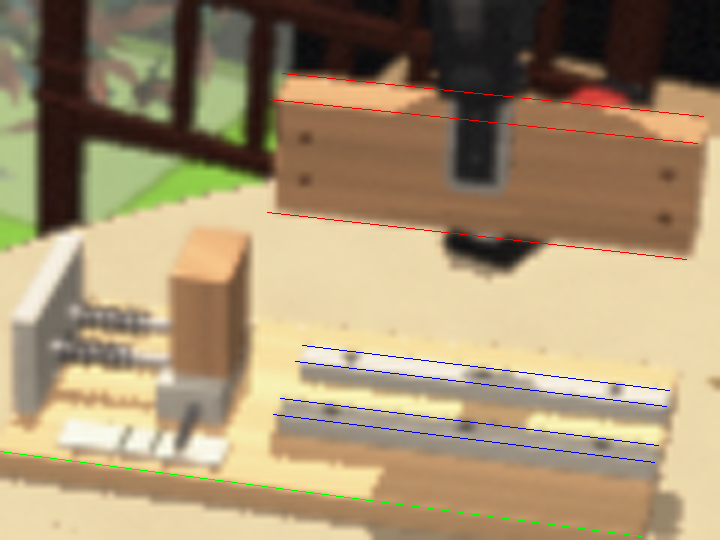

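The overlays of the rails, board edge and batten match the picture to about 1–2 mm. The batten sits about 2 mm back along its axis from the TCP, and the tool is 1.2 mm left of the channel line, so I'll correct that and descend.

>>> apply_moves --pt "1 1 10 1.3 0 0 0" --pt "1 0 20 0 0 0 0" --pt "1 0 20 0 0 0 0" --pt "1 0 15 0 0 0 0" --pt "1 0 5 0 0 0 0" --pt "1 0 0 0 0 0 0" --pt "1 0 0 0 0 0 0" --pt "1 0 0 0 0 0 0"

```text
time: 6.45
tool_pos: [0.4551, -0.1879, 0.0677]
tool_rot: [-0.106, 0.103, -0.699, 0.7]
contact_force: [0.6, 0.5, -0.8]
gripper_width: 0.247
```

Run:
```python
from h import *
plan([.4537,-.1866,.0504],17.0); print(tojig(manip.state()["tool_pos"]))
a=manip.grab_frame("side")[190:260,300:420]; cv2.imwrite("pics/s3.png",cv2.resize(a,None,fx=6,fy=6,interpolation=cv2.INTER_CUBIC))
```

```text
t 6.45 tool [ 0.4551 -0.1879  0.0677] F [ 0.6294  0.4777 -0.815 ] w 0.24659387644253636 j6 0.7298160222384906
turn [-0.0858  0.0136 -0.1729] shift [ 0.9566 17.2708 -1.6334]
tool axes in world (cols)
 [[-0.9563  0.      0.2924]
 [-0.2924  0.     -0.9563]
 [ 0.     -1.      0.    ]]
[-39.0043  -1.6768]
```

View pics/s3.png

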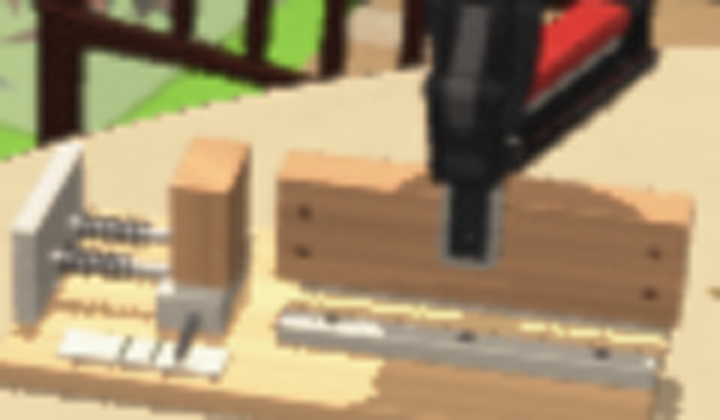

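The picture shows the batten just above the channel between the rails (near face at x 278–690), clear of the post. Successive TCP readings scatter by about 1–2 mm, so I'll split the lateral difference and lower with force checks.

>>> apply_moves --pt "1 0 5 -0.8 0 0 0" --pt "1 0 4 0 0 0 0" --pt "1 0 3 0 0 0 0" --pt "1 0 1.5 0 0 0 0" --pt "1 0 0 0 0 0 0"

```text
time: 7.0
tool_pos: [0.4539, -0.1866, 0.0526]
tool_rot: [0.105, -0.104, 0.7, -0.699]
contact_force: [-0.0, 0.4, -0.7]
gripper_width: 0.246
```

>>> apply_moves --pt "1 0 1 0 0 0 0" --pt "1 0 1 0 0 0 0" --pt "1 0 0 0 0 0 0"

```text
time: 7.3
tool_pos: [0.4541, -0.1867, 0.051]
tool_rot: [0.105, -0.104, 0.699, -0.699]
contact_force: [-0.7, 0.4, -0.5]
gripper_width: 0.249
```

>>> apply_moves --pt "1 0 1 0 0 0 0" --pt "1 0 0 0 0 0 0"

```text
time: 7.5
tool_pos: [0.4544, -0.1869, 0.0504]
tool_rot: [-0.105, 0.104, -0.699, 0.699]
contact_force: [-0.9, 0.3, 0.1]
gripper_width: 0.248
```

>>> apply_moves --pt "1 0 0.7 0 0 0 0" --pt "1 0 0 0 0 0 0"

```text
time: 7.7
tool_pos: [0.4544, -0.1869, 0.0504]
tool_rot: [0.105, -0.104, 0.699, -0.699]
contact_force: [-2.5, 2.4, 7.2]
gripper_width: 0.246
```

The batten is seated: the TCP is at 50.4 mm, which is 12 + 38.4 as expected, with 7 N from the bed. I'll ease off slightly and slide towards the post.

>>> apply_moves --pt "1 0 -0.4 0 0 0 0" --pt "1 -2 0 0 0 0 0" --pt "1 -3 0 0 0 0 0" --pt "1 -3 0 0 0 0 0" --pt "1 -3 0 0 0 0 0" --pt "1 -3 0 0 0 0 0" --pt "1 -3 0 0 0 0 0" --pt "1 -3 0 0 0 0 0" --pt "1 -2 0 0 0 0 0" --pt "1 0 0 0 0 0 0" --pt "1 0 0 0 0 0 0"

```text
time: 8.8
tool_pos: [0.4752, -0.1808, 0.0504]
tool_rot: [-0.105, 0.104, -0.699, 0.7]
contact_force: [-4.3, -1.4, 5.9]
gripper_width: 0.244
```

Run:
```python
from h import *
a=manip.grab_frame("side")[190:260,300:420]; cv2.imwrite("pics/s4.png",cv2.resize(a,None,fx=6,fy=6,interpolation=cv2.INTER_CUBIC))
s=manip.state(); j=tojig(s["tool_pos"]); print(j,s["tool_pos"],s["contact_force"],"F along jig",s["contact_force"][:2]@[np.cos(A),np.sin(A)])
```

```text
[-17.6883  -0.794 ] [ 0.4752 -0.1808  0.0503] [-4.8536 -1.3241  6.4387] F along jig -5.028612353748121
```

View pics/s4.png

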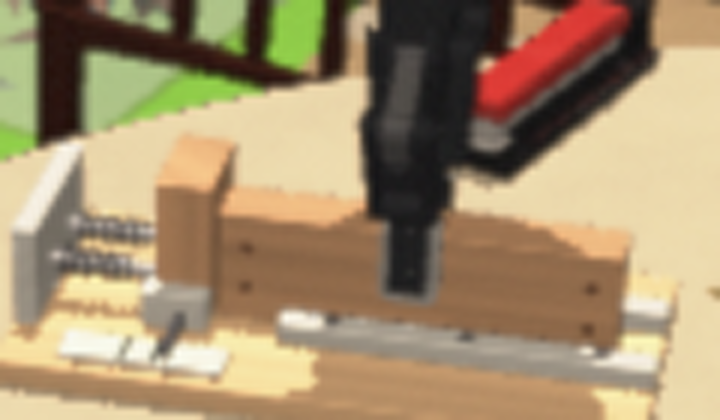

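The picture shows the batten end against the post. The pointer tip at about x=163 is just short of the 10 mm mark at about x=153, so the post is at about 6 mm. I need about 10 mm more.

>>> apply_moves --pt "1 -2 0 0 0 0 0" --pt "1 -2 0 0 0 0 0" --pt "1 -2 0 0 0 0 0" --pt "1 -2 0 0 0 0 0" --pt "1 -1.5 0 0 0 0 0" --pt "1 0 0 0 0 0 0" --pt "1 0 0 0 0 0 0" --pt "1 0 0 0 0 0 0"

```text
time: 9.65
tool_pos: [0.4831, -0.1784, 0.0503]
tool_rot: [-0.104, 0.106, -0.699, 0.7]
contact_force: [-9.8, -2.7, 10.6]
gripper_width: 0.247
```

Run:
```python
from h import *
a=manip.grab_frame("side"); b=(300,190); k=6
c=cv2.resize(a[190:260,300:420],None,fx=k,fy=k,interpolation=cv2.INTER_CUBIC)
cv2.imwrite("pics/s5.png",c)
s=manip.state(); print(tojig(s["tool_pos"]),s["tool_pos"],s["contact_force"],"F along jig",s["contact_force"][:2]@[np.cos(A),np.sin(A)])
for x in(60,70,76,82): print(x,(proj("side",jig(x,52,13))-b+.5)*k-.5, (proj("side",jig(x,52,22))-b+.5)*k-.5)
```

```text
[-9.414  -0.8225] [ 0.4831 -0.1784  0.0504] [-9.923  -2.568   9.8609] F along jig -10.240178560340453
60 [178.2772 370.9276] [178.3271 350.0248]
70 [151.7909 367.4774] [151.7309 346.5992]
76 [135.9463 365.4134] [135.8207 344.55  ]
82 [120.1369 363.3539] [119.946  342.5054]
```

View pics/s5.png

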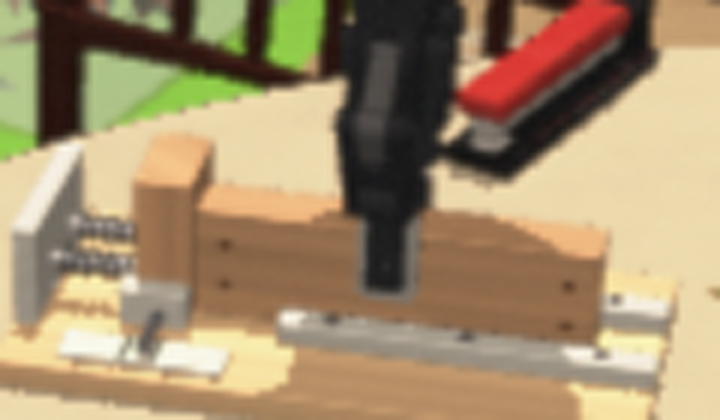

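The pointer tip at about (143,352) stands between the marks (152 and 120). The post edge has moved 38 px, about 14 mm, and TCP travel minus the initial gap gives the same. A small nudge will bring it nearer the middle.

>>> apply_moves --pt "1 -1 -0.2 0 0 0 0" --pt "1 -0.5 0 0 0 0 0" --pt "1 0 0 0 0 0 0" --pt "1 0 0 0 0 0 0" --pt "1 0 0 0 0 0 0" --pt "1 0 0 0 0 0 0" --pt "1 0 0 0 0 0 0"

```text
time: 10.4
tool_pos: [0.4842, -0.178, 0.0504]
tool_rot: [-0.104, 0.106, -0.699, 0.7]
contact_force: [-11.1, -2.4, 10.4]
gripper_width: 0.244
```

Run:
```python
from h import *
a=manip.grab_frame("side"); k=6
cv2.imwrite("pics/s6.png",cv2.resize(a[190:260,300:420],None,fx=k,fy=k,interpolation=cv2.INTER_CUBIC))
for i in range(3):
    s=manip.state(); print(tojig(s["tool_pos"]),s["tool_pos"],s["contact_force"],"F along",s["contact_force"][:2]@[np.cos(A),np.sin(A)],s["gripper_width"]); manip.grab_frame("side")
plan([.48,-.18,.05],17)
```

```text
[-8.2839 -0.7876] [ 0.4842 -0.1781  0.0504] [-11.0701  -3.4228   9.2842] F along -11.587129501898838 0.24920337140191684
[-8.3042 -0.7601] [ 0.4842 -0.178   0.0504] [-10.3404  -2.8035  10.6145] F along -10.708283962749949 0.24070762386013442
[-8.3    -0.7643] [ 0.4842 -0.178   0.0504] [-11.0271  -3.9401   9.6261] F along -11.697297932440357 0.24252723854423663
t 10.6 tool [ 0.4842 -0.178   0.0504] F [-11.2518  -3.5158   9.3725] w 0.24748941365014684 j6 0.7794494912213464
turn [-0.0126  0.028   0.1926] shift [4.5906 0.3671 0.6393]
tool axes in world (cols)
 [[-0.9563  0.      0.2924]
 [-0.2924  0.     -0.9563]
 [ 0.     -1.      0.    ]]
```

View pics/s6.png

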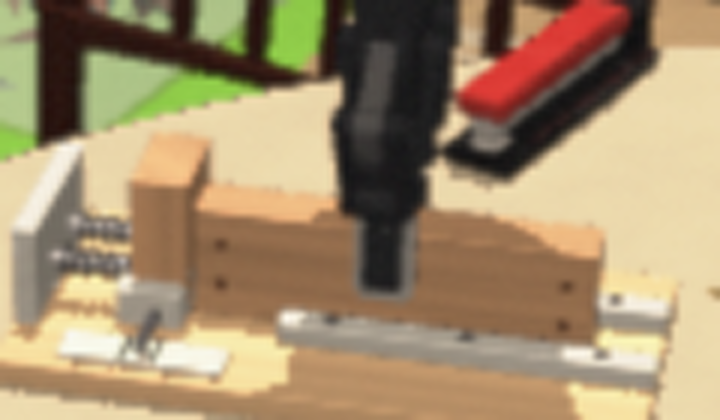

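The pointer stands between the two marks, with the upper mark visible to its left and the lower one to its right. The post is at about 15 mm, and both pose and forces are steady. Handing in.

```bash
python3 -c "
from plant import manip
print(manip.job_done())"
```

```text
the job is handed in; nothing more can be done
None
```

The longer batten is seated on edge in the channel and still gripped. It holds the post back at about 15 mm, with the pointer between the two marks. I handed the job in at about 10.6 s, and no verdict was reported.

**Post position:** TCP travel less the initial gap puts the post at about 15 mm. At the check just before the last nudge, the picture and the travel both gave about 14 mm. At no time was the post close to the 31 mm limit.

**Alignment and hold:** The tool is 0.8 mm off the middle line and within 0.2° of the channel and of upright. Its height matches a batten resting on the bed. Repeated readings stayed still, and the opening of about 21 mm shows the batten is still gripped.

**Force:** The wrist reads about 11 N along the channel. I take that as roughly 7.5 N of spring plus friction from the 9–10 N pressing down on the bed. The force between batten and post was not measured directly.

**Disagreements:** During the carry, TCP readings scattered by 1–2 mm, so I split the difference sideways before lowering. The batten sits about 2 mm back from the TCP along its length, which I allowed for.

**Bystanders:** I did not measure them again at the end. The gripper never came near the short batten, peg or glue bottle. The stapler showed no sign of being moved in the last views.

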